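Check the lever stop of a watch-case press

ROBOT

A 6-joint arm with a two-finger parallel gripper is mounted at the origin on the work surface. World frame = base frame: x ahead of the robot, y to its left, z up, the work surface at z = 0. Lengths are in mm, angles in rad, forces in N, time in s.
With the tool pointing down it reaches from about 300 to 775 mm from the base axis. Payload 14.6 kg.
Tool frame: the origin (TCP) lies on the front face of the gripper's body, between the roots of the fingers; the fingertips stand 97 mm ahead of it and the grasp point (between the pads) lies 78 mm ahead of it; z points along the fingers, y is the line along which they close (so a half turn about z gives the same grasp; the last joint's range is limited). The gripper opens to 94 mm and grips with 3 to 60 N. Pads are 16 mm wide; open, the fingers measure 119 mm over their backs; the gripper's body (75 mm by 177 mm) begins 78 mm behind the grasp point.
Start: joints at [1.273, 0.3, 1.521, -0, 1.321, -0.067], TCP at [125.814, 535.407, 302.646] pointing down, gripper open.
Joint ranges: [-3.03, 3.03], [-0.79, 2.21], [0.23, 2.52], [-1.04, 4.18], [0, 3.07], [-2.55, 2.55]. Speed limits (rad/s): [2.22, 2.22, 2.57, 3.14, 3.14, 3.14].

INTERFACE

Orientations are given as [roll, pitch, yaw] about the fixed x, y, z axes, in that order (R = Rz(yaw) Ry(pitch) Rx(roll)).
In Python, from cell import * gives the robot as it stands.
- The arm moves only by the tool carry_out, never from a script. Its arguments are lists of equal length, an entry for each row: "slide": the shift along the world's x, y, z scaled (see below), a list of three; "dr": the turn, a rotation vector about the world's x, y, z scaled (see below), a list of three; "gripper": the opening in per cent of the stroke, from 0 (shut) to 100 (fully open). A call has 1 to 10 rows; each row is the pose to reach, as a shift and turn from the pose commanded when the call began, turning the shorter way round; what a row does not reach only later rows make up. The controller multiplies each number of a shift by 0.25 m and each number of a turn by 360 degrees. A row lasts 1/12 s, in which the tool goes at most 41.7 mm and 7.16 degrees, less where a joint would pass 70% of its speed; a pose out of reach is approached as far as the arm can. A call with a number of a shift or a turn outside -1 to 1 is refused whole. A call with a gripper value outside its range is refused whole. The fingers move at their own pace and stop on an object; "newtons" is the grip in N (left out, the last holds). Time passes only in rows, so rows that repeat a pose let the fingers close. It gives the time, the measured TCP pose, the force, the opening and the grip force at its end, in the units of the state.
- read_state(): the state, without advancing time (a new reading comes with each control period).
- camera(name): name is "scene" or "top" or "wrist"; returns the picture (420x560x3 uint8, red, green, blue); there is no depth.
- camera_model(name): a dict with "vfov" (degrees; the focal length in pixels is half the picture's height over the tangent of half this angle, whatever the lens; pixels are square), "cx", "cy" (the principal point, pixels), "k1" (the pictures are not rectified: a ray, as slopes to the right and down, at radius r is drawn at 1 + k1 r^2 times it, then the intrinsics apply), "R" (3x3) and "t" (3): a world point X has camera coordinates R X + t. Camera axes: x right, y down, z forward; pixel columns grow to the right and rows downward; lengths in mm; the calibration is good to about 2 mm. A picture is of the moment at which its call begins: read the wrist's pose just before it. camera_model takes no time and is no camera call; for the wrist camera it gives the pose at the moment of the call.
- sign_off(): hands the job in; it is judged then, once.
The state is a dict: "clock": time; "joints": joint angles; "qd": joint speeds; "effort": joint torques, N m; "eef_pos": TCP position; "eef_rot": TCP orientation; "wrist_force": force on the tool from outside, world axes, zero at the start; "moment": the same for the moment, N m; "finger_gap": finger opening in mm; "finger_force": force on a finger pad.
Only numpy, scipy, OpenCV 4.12 (cv2) and the standard library are available. Lean on these libraries where they do the work, as an engineer would, in place of code of your own. Each camera call takes 0.05 s, during which the arm holds its last target. There are 200 camera calls.

TASK

Check the stop of the small bench press before the next watch case goes into it: press the orange hand lever in with the backs of your fingers until it comes up firmly against the rubber-tipped stop screw, short of the fixed black bar, and keep it bearing there for one to two seconds without forcing it. Then let the lever come back under your fingers to fully open, not letting it snap, and leave it. Stay on the outside of the lever, grip nothing, do not touch the black bar, and leave the small things around the press where they stand.

Things in the scene. Friction and masses are not known exactly. Their poses are not given: they have to be found in the camera images.
- press: Bench press for closing watch cases, pliers action lying flat on a green base plate (x -170 to +90, y -65 to +55, 12 mm thick). Origin on the bench under the vertical pivot, z up; both handles run from the pivot to -x, the jaws with white dies to +x. The lever is on the +y side of the fixed bar. Tallest point: pivot bolt, 95 mm above the bench; the pivot boss is 40 mm across.
- fixed_bar: Fixed half of the press: steel handle bar with black sleeve, not to be touched. Origin on the pivot, 72 mm above the bench, axes as the press's. The bar runs along x from -25 to -162 mm at y = -30 mm; sleeve x -77 to -162 mm, 14 mm thick (inner face y = -23 mm), 60 to 84 mm above the bench.
- press_lever: Hand lever hinged on the pivot: steel strap 8 mm thick with orange sleeve. Origin on the pivot, 72 mm above the bench; axes turn with it: -x runs along the lever to its free end at 155 mm, +y points to the outside, away from the fixed bar. Sleeve x -70 to -155 mm, 14 mm thick (outer face y = +7 mm), 24 mm high (60 to 84 mm above the bench).
- lever_angle (a joint): Lever angle, rad: 0 = fully open, held by its spring (lever x axis then -0.42 rad from the press's, seen from above); grows as pressed in towards the bar (counterclockwise). Meets the stop screw at 0.28 to 0.45, different each time, over 10 mm short of the bar. Spring force at the sleeve 2.5 N open, about 6 N pressed in. Let go while pressed in, it snaps open.
- lever_grip (a point): Point on the outer face of the orange sleeve where to press, 125 mm from the pivot, at mid-height of the lever (72 mm above the bench).
- stop_screw: Brass stop screw through the fixed bar, 60 mm from the pivot: knurled head (22 mm) on the far side of the bar, black rubber buffer (12 mm) facing the lever. Origin on the tip of the rubber, 72 mm above the bench, axes as the press's. Set differently each time; never moves. The rubber yields: 10 to 20 N at the sleeve, 1 to 3 mm past first touch, bears on it firmly.
- jar: Small glass jar with white cap, 36 mm wide, 48 mm high, loose; origin under its centre. A bystander.
- watch_case: Steel watch case lying on its back, 42 mm wide, 10 mm high, loose; origin under its centre. A bystander.
- oiler_stand: Pale block 36 x 90 x 30 mm (its long side along its y) with four upright coloured oilers, 98 mm high in all, loose; origin under its centre. A bystander.
- dust_blower: Cream bell-shaped blower with upright stem, 52 mm wide, 92 mm high, loose; origin under its centre. A bystander.

How it is judged:
By the outcome, as a careful person would: the job done as asked, in the order asked, and still so for the second after the job is handed in, with the robot touching nothing.
It also fails if it takes over 56 s, if anything falls off the work surface, if the arm or the gripper's body presses on something with over 40 N, if the wrist force passes 120 N, or if a joint passes its speed limit or range.

## Working session

There is one attempt and no reset: what is moved stays moved. The work goes in short steps, Python scripts to look and compute and a tool call to move; the robot and the scene stay as the last step left them, time stands still between calls to the robot, and variables do not carry over. Pictures are saved under pics/ and viewed, at most 10 in all, crops included, and the job is handed in when it is done.

Besides the shell and the picture viewer there is one more tool, called after ">>>" as name(argument=value, ...), one argument or row to a line, values as JSON. carry_out: Moves the arm, as the interface text tells. Its arguments: {"type":"object","properties":{"slide":{"type":"array","items":{"type":"array","items":{"type":"number","minimum":-1,"maximum":1}}},"dr":{"type":"array","items":{"type":"array","items":{"type":"number","minimum":-1,"maximum":1}}},"gripper":{"type":"array","items":{"type":"number"}},"newtons":{"type":"number"}},"required":["slide","dr","gripper"]}

```bash
mkdir -p pics; ls
python3 - <<'E'
from cell import *
import cv2,numpy as np
s=read_state();print(s)
for n in("scene","top"):
    cv2.imwrite(f"pics/{n}0.png",cv2.cvtColor(camera(n),cv2.COLOR_RGB2BGR))
    print(n,camera_model(n))
E
```

```text
pics
{'clock': 0.0, 'joints': array([ 1.27339746e+00,  3.00490907e-01,  1.52160144e+00, -1.06230731e-05,
        1.32066203e+00, -6.66159999e-02]), 'qd': array([ 0.00168949,  0.00081469, -0.00035035, -0.00031733, -0.00227923,
        0.00034998]), 'effort': array([ 2.07966979e-03, -5.31811595e+01, -3.52735627e+01,  7.08703394e-02,
        2.43830297e-02, -8.64256549e-05]), 'eef_pos': array([125.77616884, 535.27207691, 302.06677772]), 'eef_rot': array([-3.14043282e+00, -6.70659806e-05,  2.91081238e+00]), 'wrist_force': array([-0.1692119 , -0.41927757, -0.09228863]), 'moment': array([ 0.03231426, -0.04019749, -0.03127928]), 'finger_force': 0.0, 'finger_gap': 94.02791462840474}
scene {'vfov': 45.21275193589001, 'cx': 279.2083013078431, 'cy': 208.39932477543903, 'k1': 0.0019640667865025896, 'R': array([[ 0.30815163,  0.95126915,  0.01138336],
       [ 0.56927333, -0.1747956 , -0.80335196],
       [-0.76221417,  0.25403446, -0.59539571]]), 't': array([-238.67388845, -247.5771315 , 1359.08850304])}
top {'vfov': 53.359562345134314, 'cx': 279.409181160244, 'cy': 206.64907260637338, 'k1': -0.11174863945984295, 'R': array([[ 0.02609945, -0.99964956,  0.00442441],
       [-0.99623415, -0.02637583, -0.08259444],
       [ 0.08268219, -0.00225208, -0.99657342]]), 't': array([ 19.35091106, 596.99570829, 722.99344463])}
```

View pics/scene0.png

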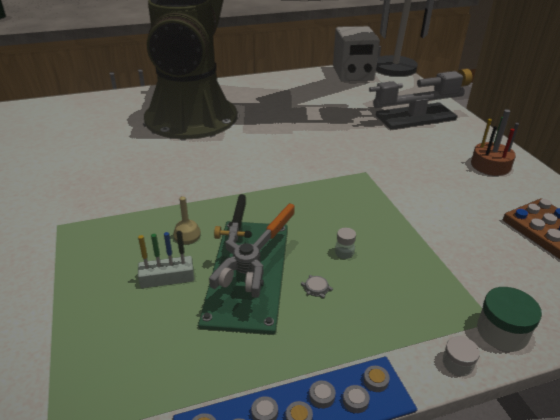

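View pics/top0.png

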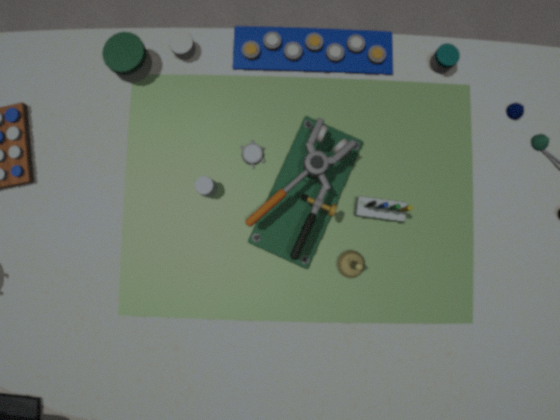

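The scene view shows the press in the middle of the mat, handles towards the robot. In the top view the pivot is near (317,162), the orange sleeve runs to (250,222), and the black sleeve runs to (296,256). The jar is at (205,187), the case at (253,153), the stand at (382,208) and the blower at (351,263). I'll enlarge for exact pixels.

```bash
cat > h.py <<'E'
from cell import *
import cv2,numpy as np
def ray(n,u,v):
    m=camera_model(n);f=210/np.tan(np.radians(m["vfov"]/2))
    d=np.array([(u-m["cx"])/f,(v-m["cy"])/f]);p=d.copy()
    for _ in range(20):p=d/(1+m["k1"]*(p@p))
    R=m["R"];return -R.T@m["t"],R.T@np.array([*p,1])
def at(n,u,v,z):
    c,d=ray(n,u,v);return (c+d*(z-c[2])/d[2])[:2]
def proj(n,X):
    m=camera_model(n);f=210/np.tan(np.radians(m["vfov"]/2))
    c=np.asarray(X,float)@m["R"].T+m["t"];p=c[:,:2]/c[:,2:]
    return p*(1+m["k1"]*(p**2).sum(1,keepdims=True))*f+[m["cx"],m["cy"]]
def pw(P,pts): # press frame -> world
    c,s=np.cos(P[2]),np.sin(P[2]);pts=np.asarray(pts,float)
    return np.c_[pts[:,:2]@np.array([[c,s],[-s,c]])+P[:2],pts[:,2]]
E
python3 - <<'E'
from h import *
im=cv2.imread("pics/top0.png")
c=im[105:280,190:420]
c=cv2.convertScaleAbs(cv2.resize(c,None,fx=3.4,fy=3.4,interpolation=cv2.INTER_CUBIC),alpha=1.6)
for i in range(0,230,20):cv2.putText(c,str(190+i),(int(i*3.4),8),0,.3,(255,255,255))
for i in range(5,175,20):cv2.putText(c,str(105+i),(0,int(i*3.4)+3),0,.3,(255,255,255))
cv2.imwrite("pics/crop1.png",c)
hsv=cv2.cvtColor(im,cv2.COLOR_BGR2HSV)
m=((hsv[...,0]>4)&(hsv[...,0]<17)&(hsv[...,1]>150)&(hsv[...,2]>80)).astype(np.uint8); m[:,:240]=0;m[:,295:]=0;m[:180]=0;m[235:]=0
p=np.argwhere(m)[:,::-1].astype(np.float32)
r=cv2.minAreaRect(p);print(len(p),r,[ (b,at("top",*b,84)) for b in cv2.boxPoints(r)])
for n,u,v,z in[("pivot",317,162,95),("jar",205,186,48),("case",253,153,10)]:print(n,at("top",u,v,z))
E
```

```text
304 ((265.310302734375, 207.22413635253906), (7.723230838775635, 48.33246994018555), 48.36646270751953) [(array([244.68271, 220.39311], dtype=float32), array([567.19708986,  91.61101398])), (array([280.80685, 188.28276], dtype=float32), array([621.87039501,  33.6545566 ])), (array([285.9379 , 194.05516], dtype=float32), array([612.49896981,  24.93836378])), (array([249.81375, 226.16551], dtype=float32), array([557.94663558,  82.87950111]))]
pivot [665.47524486 -24.47556083]
jar [627.05978206 165.86518784]
case [695.6334376   86.37477303]
```

View pics/crop1.png

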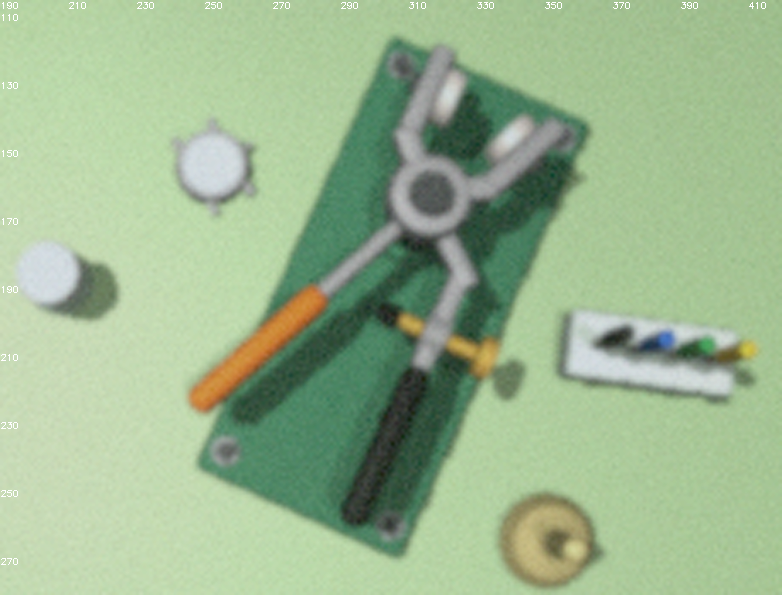

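The crop shows the plate corners at (306.8,115.9), (363.2,142.4), (307.6,268.8) and (248.8,241.8), the pivot at (317,162), and the rubber tip near (301.5,196.5). The lever's outer side is the image left, with only the jar and case there, well away. Next I'll fit the pose.

Run:
```python
from h import *
from scipy.optimize import least_squares
o=.0
px=np.array([[306.8,115.9],[363.2,142.4],[307.6,268.8],[248.8,241.8],[317,161.8]])
X=[[90,55,12],[90,-65,12],[-170,-65,12],[-170,55,12],[0,0,95]]
f=lambda P:(proj("top",pw(P,X))-px).ravel()
s=least_squares(f,[665,-24,-.45]);P=s.x;print("pose",P.round(3),"res",s.fun.round(1))
a=P[2]-.42
L=lambda pts,q=0:pw([P[0],P[1],a+q],pts)
print("lever pred sleeve corners px",proj("top",L([[-70,7,84],[-70,-7,84],[-155,7,84],[-155,-7,84]])).round(1))
b=[at("top",*q,84) for q in[(247.2,223.3),(283.4,191.2)]];d=b[1]-b[0];print("sleeve yaw meas",np.arctan2(d[1],d[0]),"pred",a,"len",np.hypot(*d), "end pred",L([[-155,0,84]]),b[0])
print("scene pivot,corners",proj("scene",pw(P,X)).round(0).tolist())
for q in(0,.28,.36,.45):print(q,"grip",L([[-125,7,72]],q).round(1),"tip",L([[-155,7,72]],q).round(1),"normal",a+q+np.pi/2)
t=at("top",301.5,196.5,74);c,s_=np.cos(P[2]),np.sin(P[2]);d=t-P[:2];u=np.array([c*d[0]+s_*d[1],-s_*d[0]+c*d[1]]);print("stop tip press frame",u)
# contact angle: lever inner face y=-4(strap) at tip
for q in np.arange(.2,.5,.02):
    al=-.42+q;print(round(q,2),round(-np.sin(al)*u[0]+np.cos(al)*u[1],1),end=" ")
print("bar end",pw(P,[[-162,-30,72]]),"tcp rot",read_state()["eef_rot"])
```

```text
pose [ 6.65885e+02 -2.55300e+01 -4.01000e-01] res [-0.8 -1.   1.6 -1.1  0.1  1.3 -1.5  0.7  0.6 -0. ]
lever pred sleeve corners px [[282.8 187.5]
 [288.4 193.8]
 [244.  221.5]
 [249.6 227.9]]
sleeve yaw meas -0.8162336593229345 pred -0.8209113326683972 len 79.7085322983039 end pred [[560.24382895  87.89427831  84.        ]] [562.5333031   87.32035682]
scene pivot,corners [[272.0, 329.0], [194.0, 323.0], [224.0, 220.0], [285.0, 223.0], [243.0, 247.0]]
0 grip [[585.8  70.7  72. ]] tip [[565.4  92.7  72. ]] normal 0.7498849941264993
0.28 grip [[562.3  44.8  72. ]] tip [[536.6  60.3  72. ]] normal 1.0298849941264994
0.36 grip [[557.   36.3  72. ]] tip [[530.2  49.7  72. ]] normal 1.1098849941264994
0.45 grip [[551.9  26.3  72. ]] tip [[524.   37.2  72. ]] normal 1.1998849941264993
stop tip press frame [-60.67107775   0.49480493]
0.2 -12.8 0.22 -11.6 0.24 -10.4 0.26 -9.2 0.28 -8.0 0.3 -6.8 0.32 -5.6 0.34 -4.4 0.36 -3.1 0.38 -1.9 0.4 -0.7 0.42 0.5 0.44 1.7 0.46 2.9 0.48 4.1 bar end [[505.02273888  10.07090879  72.        ]] tcp rot [-3.1405795e+00 -1.1589922e-04  2.9107345e+00]
```

>>> carry_out(
  slide=[
    [1,-0.856,0],
    [1,-0.856,0],
    [1,-0.856,0],
    [1,-0.856,0],
    [1,-0.856,0],
    [1,-0.856,0],
    [1,-0.856,0],
    [1,-0.856,0],
    [1,-0.856,0],
  ],
  dr=[
    [0,0,-0.094],
    [0,0,-0.094],
    [0,0,-0.094],
    [0,0,-0.094],
    [0,0,-0.094],
    [0,0,-0.094],
    [0,0,-0.094],
    [0,0,-0.094],
    [0,0,-0.094],
  ],
  gripper=[0,0,0,0,0,0,0,0,0],
  newtons=5,
)

```text
clock: 0.85
eef_pos: [379.4, 317.8, 302.4]
eef_rot: [-3.141, 0.001, 2.315]
wrist_force: [-0.4, 0.4, -0.2]
finger_gap: 37.6
finger_force: 0.0
```

>>> carry_out(
  slide=[
    [0.99,-0.856,0],
    [0.99,-0.856,0],
    [0.99,-0.856,0],
    [0.99,-0.856,0],
    [0.99,-0.856,0],
    [0.99,-0.856,0],
    [0.99,-0.856,0],
    [0.99,-0.856,0],
    [0.99,-0.856,0],
    [0.99,-0.856,0],
  ],
  dr=[
    [0,0,0],
    [0,0,0],
    [0,0,0],
    [0,0,0],
    [0,0,0],
    [0,0,0],
    [0,0,0],
    [0,0,0],
    [0,0,0],
    [0,0,0],
  ],
  gripper=[0,0,0,0,0,0,0,0,0,0],
)

```text
clock: 1.68
eef_pos: [623.9, 106.4, 301.4]
eef_rot: [-3.14, -0.001, 2.318]
wrist_force: [0.4, -0.9, -0.3]
finger_gap: 0.4
finger_force: 0.0
```

Run:
```python
from h import *
P=[665.9,-25.5,-.401]
L=pw([P[0],P[1],P[2]-.42],[[-70,7,84],[-70,-7,84],[-155,-7,84],[-155,7,84]])
q=proj("wrist",L);print(q.round(0))
m=camera_model("wrist")
im=cv2.cvtColor(camera("wrist"),cv2.COLOR_RGB2BGR)
cv2.polylines(im,[q.round().astype(int)],True,(255,0,255),1)
f=proj("wrist",pw(P,[[-77,-23,84],[-162,-23,84],[-162,-37,84],[-77,-37,84]]));cv2.polylines(im,[f.round().astype(int)],True,(255,0,255),1)
cv2.imwrite("pics/w1.png",im)
```

```text
[[230. 258.]
 [216. 258.]
 [211. 174.]
 [226. 174.]]
```

View pics/w1.png

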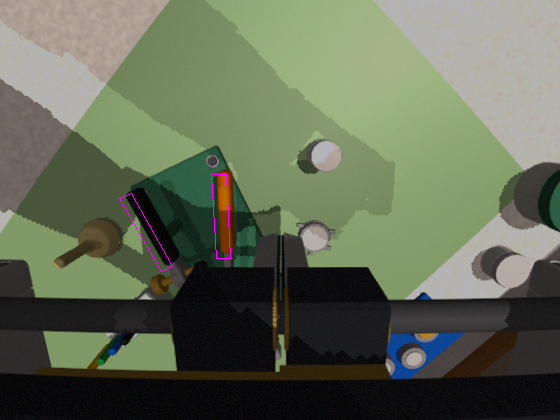

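The wrist view shows the orange sleeve at x≈217–232, y≈172–258, about 4–5 mm outside the prediction but with the same direction. The fingers are clear of the lever, jar and case. I'll descend 36 mm outside it and find contact by force.

>>> carry_out(
  slide=[
    [0,0,-0.1],
    [0,0,-0.2],
    [0,0,-0.3],
    [0,0,-0.4],
    [0,0,-0.5],
    [0,0,-0.57],
    [0,0,-0.6],
    [0,0,-0.6],
    [0,0,-0.6],
    [0,0,-0.6],
  ],
  dr=[
    [0,0,0],
    [0,0,0],
    [0,0,0],
    [0,0,0],
    [0,0,0],
    [0,0,0],
    [0,0,0],
    [0,0,0],
    [0,0,0],
    [0,0,0],
  ],
  gripper=[0,0,0,0,0,0,0,0,0,0],
)

```text
clock: 2.57
eef_pos: [623.6, 107.9, 154.3]
eef_rot: [3.14, 0.001, 2.321]
wrist_force: [0.3, -0.2, 0.4]
finger_gap: 0.6
finger_force: 0.0
```

```bash
cat >> h.py <<'E'
P=np.array([666.0,-22.5,-.401]);A0=P[2]-.42
def tool(q,gap=0,r=125,hb=12.5): # TCP xy and yaw for lever angle q, gap outside the sleeve
    return np.r_[pw([P[0],P[1],A0+q],[[-r,7+hb+gap,0]])[0,:2],A0+q+np.pi]
E
python3 - <<'E'
from h import *
s=read_state();print(s["eef_pos"],s["eef_rot"],s["wrist_force"])
for g in(40,20,8,4,0):print(g,tool(0,g))
print("n",np.cos(A0+np.pi/2),np.sin(A0+np.pi/2))
E
```

```text
[623.62439846 107.91421659 154.34910897] [3.13974973e+00 1.28555968e-03 2.32070211e+00] [ 0.27796506 -0.18469981  0.37379586]
40 [624.35753221 109.52709902   2.32059265]
20 [609.72097851  95.89730461   2.32059265]
8 [600.93904629  87.71942797   2.32059265]
4 [598.01173554  84.99346909   2.32059265]
0 [595.0844248   82.26751021   2.32059265]
n 0.7318276852475956 0.6814897204691691
```

>>> carry_out(
  slide=[
    [-0.03,-0.028,0],
    [-0.06,-0.056,0],
    [-0.075,-0.07,0],
    [-0.082,-0.076,0],
    [-0.082,-0.076,0],
    [-0.082,-0.076,0],
  ],
  dr=[
    [0,0,0],
    [0,0,0],
    [0,0,0],
    [0,0,0],
    [0,0,0],
    [0,0,0],
  ],
  gripper=[0,0,0,0,0,0],
)

```text
clock: 3.07
eef_pos: [603.1, 88.6, 153.2]
eef_rot: [3.141, 0.001, 2.32]
wrist_force: [-0.2, -0.2, 0.4]
finger_gap: 0.5
finger_force: 0.0
```

>>> carry_out(
  slide=[
    [-0.003,-0.0028,0],
    [-0.006,-0.0056,0],
    [-0.009,-0.0084,0],
    [-0.012,-0.0112,0],
    [-0.012,-0.0112,0],
    [-0.012,-0.0112,0],
  ],
  dr=[
    [0,0,0],
    [0,0,0],
    [0,0,0],
    [0,0,0],
    [0,0,0],
    [0,0,0],
  ],
  gripper=[0,0,0,0,0,0],
)

```text
clock: 3.57
eef_pos: [599.8, 85.6, 152.6]
eef_rot: [-3.142, -0.0, 2.32]
wrist_force: [-0.4, 0.1, 0.4]
finger_gap: 0.6
finger_force: 0.0
```

>>> carry_out(
  slide=[
    [-0.003,-0.0028,0],
    [-0.006,-0.0056,0],
    [-0.009,-0.0084,0],
    [-0.009,-0.0084,0],
  ],
  dr=[
    [0,0,0],
    [0,0,0],
    [0,0,0],
    [0,0,0],
  ],
  gripper=[0,0,0,0],
)

```text
clock: 3.9
eef_pos: [597.5, 83.4, 152.7]
eef_rot: [-3.142, -0.0, 2.32]
wrist_force: [-0.9, 0.1, 0.7]
finger_gap: 0.5
finger_force: 0.0
```

>>> carry_out(
  slide=[
    [-0.003,-0.0028,0],
    [-0.006,-0.0056,0],
    [-0.009,-0.0084,0],
    [-0.009,-0.0084,0],
  ],
  dr=[
    [0,0,0],
    [0,0,0],
    [0,0,0],
    [0,0,0],
  ],
  gripper=[0,0,0,0],
)

```text
clock: 4.23
eef_pos: [595.3, 81.5, 152.7]
eef_rot: [3.141, 0.0, 2.32]
wrist_force: [1.2, 2.3, -0.8]
finger_gap: 0.5
finger_force: 1.3
```

Contact found at (595.3, 81.5) with about 2.5 N, matching the model. Now I'll compute the arc around the pivot.

Run:
```python
from h import *
c=np.array([595.31,81.41]);t0=tool(0)
print("dist",(t0[:2]-c)@[np.cos(A0+np.pi/2),np.sin(A0+np.pi/2)])
q0=.008
for q in np.arange(.02,.48,.02):
    t=tool(q)-tool(q0);print(round(q,3),(t[:2]/250).round(4),round(t[2]/2/np.pi,4),"n",round(np.cos(A0+q+np.pi/2),2),round(np.sin(A0+q+np.pi/2),2))
```

```text
dist 0.41930221620118957
0.02 [-0.005  -0.0035] 0.0019 n 0.72 0.7
0.04 [-0.0132 -0.0094] 0.0051 n 0.7 0.71
0.06 [-0.0213 -0.0155] 0.0083 n 0.69 0.72
0.08 [-0.0292 -0.0217] 0.0115 n 0.68 0.74
0.1 [-0.0371 -0.0281] 0.0146 n 0.66 0.75
0.12 [-0.0448 -0.0347] 0.0178 n 0.64 0.76
0.14 [-0.0524 -0.0414] 0.021 n 0.63 0.78
0.16 [-0.0598 -0.0483] 0.0242 n 0.61 0.79
0.18 [-0.0671 -0.0553] 0.0274 n 0.6 0.8
0.2 [-0.0743 -0.0624] 0.0306 n 0.58 0.81
0.22 [-0.0813 -0.0697] 0.0337 n 0.57 0.82
0.24 [-0.0881 -0.0772] 0.0369 n 0.55 0.84
0.26 [-0.0949 -0.0847] 0.0401 n 0.53 0.85
0.28 [-0.1014 -0.0924] 0.0433 n 0.51 0.86
0.3 [-0.1078 -0.1003] 0.0465 n 0.5 0.87
0.32 [-0.1141 -0.1082] 0.0497 n 0.48 0.88
0.34 [-0.1202 -0.1163] 0.0528 n 0.46 0.89
0.36 [-0.1261 -0.1245] 0.056 n 0.44 0.9
0.38 [-0.1319 -0.1328] 0.0592 n 0.43 0.9
0.4 [-0.1375 -0.1413] 0.0624 n 0.41 0.91
0.42 [-0.1429 -0.1498] 0.0656 n 0.39 0.92
0.44 [-0.1481 -0.1585] 0.0688 n 0.37 0.93
0.46 [-0.1532 -0.1672] 0.0719 n 0.35 0.94
```

>>> carry_out(
  slide=[
    [-0.005,-0.0035,0],
    [-0.0132,-0.0094,0],
    [-0.0213,-0.0155,0],
    [-0.0292,-0.0217,0],
    [-0.0371,-0.0281,0],
    [-0.0448,-0.0347,0],
    [-0.0524,-0.0414,0],
    [-0.0598,-0.0483,0],
    [-0.0671,-0.0553,0],
    [-0.0743,-0.0624,0],
  ],
  dr=[
    [0,0,0.0019],
    [0,0,0.0051],
    [0,0,0.0083],
    [0,0,0.0115],
    [0,0,0.0146],
    [0,0,0.0178],
    [0,0,0.021],
    [0,0,0.0242],
    [0,0,0.0274],
    [0,0,0.0306],
  ],
  gripper=[0,0,0,0,0,0,0,0,0,0],
)

```text
clock: 5.07
eef_pos: [576.7, 65.6, 152.7]
eef_rot: [3.141, 0.0, 2.514]
wrist_force: [4.3, 2.3, -1.6]
finger_gap: 0.4
finger_force: 2.1
```

>>> carry_out(
  slide=[
    [-0.0035,-0.0036,0],
    [-0.007,-0.0073,0],
    [-0.0104,-0.011,0],
    [-0.0138,-0.0148,0],
    [-0.0138,-0.0148,0],
  ],
  dr=[
    [0,0,0.0016],
    [0,0,0.0031],
    [0,0,0.0047],
    [0,0,0.0063],
    [0,0,0.0063],
  ],
  gripper=[0,0,0,0,0],
)

```text
clock: 5.48
eef_pos: [573.3, 62.0, 152.7]
eef_rot: [3.141, 0.0, 2.553]
wrist_force: [4.4, 2.8, -1.3]
finger_gap: 0.8
finger_force: 2.2
```

>>> carry_out(
  slide=[
    [-0.0034,-0.0038,0],
    [-0.0068,-0.0075,0],
    [-0.0068,-0.0075,0],
  ],
  dr=[
    [0,0,0.0016],
    [0,0,0.0032],
    [0,0,0.0032],
  ],
  gripper=[0,0,0],
)

```text
clock: 5.73
eef_pos: [571.6, 60.2, 152.7]
eef_rot: [3.141, 0.0, 2.573]
wrist_force: [5.0, 2.7, -2.0]
finger_gap: 0.4
finger_force: 2.3
```

>>> carry_out(
  slide=[
    [-0.0033,-0.0038,0],
    [-0.0065,-0.0077,0],
    [-0.0065,-0.0077,0],
  ],
  dr=[
    [0,0,0.0016],
    [0,0,0.0032],
    [0,0,0.0032],
  ],
  gripper=[0,0,0],
)

```text
clock: 5.98
eef_pos: [570.0, 58.3, 152.7]
eef_rot: [3.141, 0.0, 2.593]
wrist_force: [4.7, 2.6, -1.6]
finger_gap: 0.4
finger_force: 2.4
```

>>> carry_out(
  slide=[
    [-0.0032,-0.0039,0],
    [-0.0032,-0.0039,0],
  ],
  dr=[
    [0,0,0.0016],
    [0,0,0.0016],
  ],
  gripper=[0,0],
)

```text
clock: 6.15
eef_pos: [569.2, 57.3, 152.7]
eef_rot: [3.141, 0.0, 2.603]
wrist_force: [4.9, 3.4, -1.5]
finger_gap: 0.7
finger_force: 2.4
```

>>> carry_out(
  slide=[
    [-0.0032,-0.004,0],
    [-0.0032,-0.004,0],
  ],
  dr=[
    [0,0,0.0016],
    [0,0,0.0016],
  ],
  gripper=[0,0],
)

```text
clock: 6.32
eef_pos: [568.4, 56.3, 152.7]
eef_rot: [3.141, 0.0, 2.613]
wrist_force: [5.4, 3.6, -1.8]
finger_gap: 0.7
finger_force: 2.5
```

>>> carry_out(
  slide=[
    [-0.0031,-0.004,0],
    [-0.0031,-0.004,0],
  ],
  dr=[
    [0,0,0.0016],
    [0,0,0.0016],
  ],
  gripper=[0,0],
)

```text
clock: 6.48
eef_pos: [567.7, 55.4, 152.7]
eef_rot: [3.141, 0.0, 2.623]
wrist_force: [5.1, 3.3, -0.9]
finger_gap: 0.5
finger_force: 2.5
```

>>> carry_out(
  slide=[
    [-0.0031,-0.004,0],
    [-0.0031,-0.004,0],
  ],
  dr=[
    [0,0,0.0016],
    [0,0,0.0016],
  ],
  gripper=[0,0],
)

```text
clock: 6.65
eef_pos: [566.9, 54.4, 152.7]
eef_rot: [3.141, 0.0, 2.633]
wrist_force: [5.1, 3.1, -1.9]
finger_gap: 0.7
finger_force: 2.6
```

q≈0.32, still only the spring force.

>>> carry_out(
  slide=[
    [-0.003,-0.004,0],
    [-0.003,-0.004,0],
  ],
  dr=[
    [0,0,0.0016],
    [0,0,0.0016],
  ],
  gripper=[0,0],
)

```text
clock: 6.82
eef_pos: [566.2, 53.4, 152.7]
eef_rot: [3.141, 0.0, 2.643]
wrist_force: [4.3, 2.2, -1.4]
finger_gap: 0.4
finger_force: 2.6
```

>>> carry_out(
  slide=[
    [-0.003,-0.0041,0],
    [-0.003,-0.0041,0],
  ],
  dr=[
    [0,0,0.0016],
    [0,0,0.0016],
  ],
  gripper=[0,0],
)

```text
clock: 6.98
eef_pos: [565.4, 52.4, 152.7]
eef_rot: [3.141, 0.0, 2.653]
wrist_force: [5.9, 4.3, -1.5]
finger_gap: 0.2
finger_force: 3.1
```

>>> carry_out(
  slide=[
    [-0.0015,-0.002,0],
    [-0.0015,-0.002,0],
  ],
  dr=[
    [0,0,0.0008],
    [0,0,0.0008],
  ],
  gripper=[0,0],
)

```text
clock: 7.15
eef_pos: [565.2, 52.1, 152.7]
eef_rot: [3.141, 0.001, 2.658]
wrist_force: [6.3, 5.2, -2.5]
finger_gap: 0.4
finger_force: 3.9
```

Rubber reached at q≈0.337. I'll build up to about 14 N.

>>> carry_out(
  slide=[
    [-0.0025,-0.0038,0],
    [-0.0025,-0.0038,0],
  ],
  dr=[
    [0,0,0.001],
    [0,0,0.001],
  ],
  gripper=[0,0],
)

```text
clock: 7.32
eef_pos: [564.8, 51.5, 152.8]
eef_rot: [3.14, 0.001, 2.664]
wrist_force: [8.4, 9.2, -4.3]
finger_gap: 0.8
finger_force: 5.9
```

>>> carry_out(
  slide=[
    [-0.001,-0.0018,0],
    [-0.001,-0.0018,0],
    [-0.001,-0.0018,0],
    [-0.001,-0.0018,0],
  ],
  dr=[
    [0,0,0.0004],
    [0,0,0.0004],
    [0,0,0.0004],
    [0,0,0.0004],
  ],
  gripper=[0,0,0,0],
)

```text
clock: 7.65
eef_pos: [564.6, 51.4, 152.8]
eef_rot: [3.139, 0.001, 2.667]
wrist_force: [9.5, 10.8, -5.6]
finger_gap: 0.4
finger_force: 6.8
```

>>> carry_out(
  slide=[
    [0,0,0],
    [0,0,0],
    [0,0,0],
    [0,0,0],
    [0,0,0],
    [0,0,0],
    [0,0,0],
    [0,0,0],
    [0,0,0],
    [0,0,0],
  ],
  dr=[
    [0,0,0],
    [0,0,0],
    [0,0,0],
    [0,0,0],
    [0,0,0],
    [0,0,0],
    [0,0,0],
    [0,0,0],
    [0,0,0],
    [0,0,0],
  ],
  gripper=[0,0,0,0,0,0,0,0,0,0],
)

```text
clock: 8.48
eef_pos: [564.6, 51.4, 152.8]
eef_rot: [3.139, 0.001, 2.667]
wrist_force: [9.5, 10.5, -4.4]
finger_gap: 0.4
finger_force: 6.8
```

Run:
```python
from h import *
s=read_state();print(s["clock"],s["wrist_force"],s["finger_force"])
# commanded now vs model
c0=np.array([595.31,81.41,A0+.008+np.pi]);
S=np.array([[-.0743,-.0624,.0306],[-.0138,-.0148,.0063],[-.0068,-.0075,.0032],[-.0065,-.0077,.0032],[-.0032,-.0039,.0016],[-.0032,-.004,.0016],[-.0031,-.004,.0016],[-.0031,-.004,.0016],[-.003,-.004,.0016],[-.003,-.0041,.0016],[-.0015,-.002,.0008],[-.0025,-.0038,.001],[-.001,-.0018,.0004]]).sum(0)*[250,250,2*np.pi]
c=c0+S;print(c)
off=c0-tool(.008)
for q in list(np.arange(.34,-.03,-.02)):
    t=tool(q)+off-c;print(round(q,2),(t[:2]/250).round(4),round(t[2]/2/np.pi,4))
```

```text
8.4833 [ 9.50346821 10.51263176 -4.37309851] 6.837894469499588
[564.06        50.41         2.67479616]
0.34 [0.0048 0.0077] -0.0023
0.32 [0.0109 0.0158] -0.0054
0.3 [0.0172 0.0237] -0.0086
0.28 [0.0236 0.0316] -0.0118
0.26 [0.0301 0.0393] -0.015
0.24 [0.0369 0.0468] -0.0182
0.22 [0.0437 0.0543] -0.0214
0.2 [0.0507 0.0616] -0.0245
0.18 [0.0579 0.0687] -0.0277
0.16 [0.0652 0.0757] -0.0309
0.14 [0.0726 0.0826] -0.0341
0.12 [0.0802 0.0893] -0.0373
0.1 [0.0879 0.0959] -0.0405
0.08 [0.0958 0.1023] -0.0436
0.06 [0.1037 0.1085] -0.0468
0.04 [0.1118 0.1146] -0.05
0.02 [0.12   0.1205] -0.0532
-0.0 [0.1283 0.1263] -0.0564
-0.02 [0.1368 0.1319] -0.0596
```

>>> carry_out(
  slide=[
    [0,0,0],
    [0,0,0],
    [0.0048,0.0077,0],
    [0.0109,0.0158,0],
    [0.0172,0.0237,0],
    [0.0236,0.0316,0],
    [0.0301,0.0393,0],
    [0.0369,0.0468,0],
    [0.0437,0.0543,0],
    [0.0507,0.0616,0],
  ],
  dr=[
    [0,0,0],
    [0,0,0],
    [0,0,-0.0023],
    [0,0,-0.0054],
    [0,0,-0.0086],
    [0,0,-0.0118],
    [0,0,-0.015],
    [0,0,-0.0182],
    [0,0,-0.0214],
    [0,0,-0.0245],
  ],
  gripper=[0,0,0,0,0,0,0,0,0,0],
)

```text
clock: 9.32
eef_pos: [576.9, 66.0, 152.7]
eef_rot: [3.142, 0.0, 2.511]
wrist_force: [3.3, 2.8, 0.2]
finger_gap: 0.5
finger_force: 2.1
```

>>> carry_out(
  slide=[
    [0.0072,0.0071,0],
    [0.0145,0.0141,0],
    [0.0219,0.021,0],
    [0.0295,0.0277,0],
    [0.0372,0.0343,0],
    [0.0451,0.0407,0],
    [0.053,0.0469,0],
    [0.0611,0.053,0],
    [0.0652,0.056,0],
    [0.0693,0.0589,0],
  ],
  dr=[
    [0,0,-0.0032],
    [0,0,-0.0064],
    [0,0,-0.0096],
    [0,0,-0.0128],
    [0,0,-0.016],
    [0,0,-0.0191],
    [0,0,-0.0223],
    [0,0,-0.0255],
    [0,0,-0.0271],
    [0,0,-0.0287],
  ],
  gripper=[0,0,0,0,0,0,0,0,0,0],
)

```text
clock: 10.15
eef_pos: [594.1, 80.6, 152.6]
eef_rot: [-3.141, -0.0, 2.331]
wrist_force: [0.7, 3.3, 1.1]
finger_gap: 0.7
finger_force: 1.4
```

>>> carry_out(
  slide=[
    [0.0029,0.0027,0],
    [0.0058,0.0054,0],
    [0.0087,0.0081,0],
    [0.0117,0.0109,0],
    [0.0146,0.0136,0],
    [0.0175,0.0163,0],
    [0.0234,0.0218,0],
    [0.035,0.033,0],
    [0.047,0.044,0],
    [0.047,0.044,0],
  ],
  dr=[
    [0,0,-0.001],
    [0,0,-0.002],
    [0,0,-0.002],
    [0,0,-0.002],
    [0,0,-0.002],
    [0,0,-0.002],
    [0,0,-0.002],
    [0,0,-0.002],
    [0,0,-0.002],
    [0,0,-0.002],
  ],
  gripper=[0,0,0,0,0,0,0,0,0,0],
)

```text
clock: 10.98
eef_pos: [606.3, 92.1, 152.6]
eef_rot: [3.141, 0.0, 2.32]
wrist_force: [0.8, -0.3, 0.1]
finger_gap: 0.5
finger_force: 0.0
```

>>> carry_out(
  slide=[
    [0.03,0.028,0],
    [0.06,0.055,0],
    [0.06,0.055,0],
    [0.06,0.055,0.1],
    [0.06,0.055,0.2],
    [0.06,0.055,0.3],
    [0.06,0.055,0.4],
    [0.06,0.055,0.5],
    [0.06,0.055,0.5],
    [0.06,0.055,0.5],
  ],
  dr=[
    [0,0,0],
    [0,0,0],
    [0,0,0],
    [0,0,0],
    [0,0,0],
    [0,0,0],
    [0,0,0],
    [0,0,0],
    [0,0,0],
    [0,0,0],
  ],
  gripper=[0,0,0,0,0,0,0,0,0,0],
)

```text
clock: 11.82
eef_pos: [620.8, 105.1, 278.7]
eef_rot: [3.14, 0.001, 2.32]
wrist_force: [-0.0, 0.6, -0.4]
finger_gap: 0.6
finger_force: 0.0
```

Run:
```python
from h import *
print(read_state()["wrist_force"],read_state()["qd"].round(3))
im=cv2.cvtColor(camera("wrist"),cv2.COLOR_RGB2BGR)
a=cv2.cvtColor(camera("scene"),cv2.COLOR_RGB2BGR)
b=cv2.imread("pics/scene0.png")
k=np.vstack([cv2.resize(x[180:330,120:380],None,fx=1.5,fy=1.5) for x in(b,a)])
cv2.imwrite("pics/end.png",np.hstack([k,cv2.resize(im,(400,450))]))
```

```text
[-0.04242734  0.63409437 -0.42994935] [-0.     0.036  0.036  0.001 -0.012  0.001]
```

View pics/end.png

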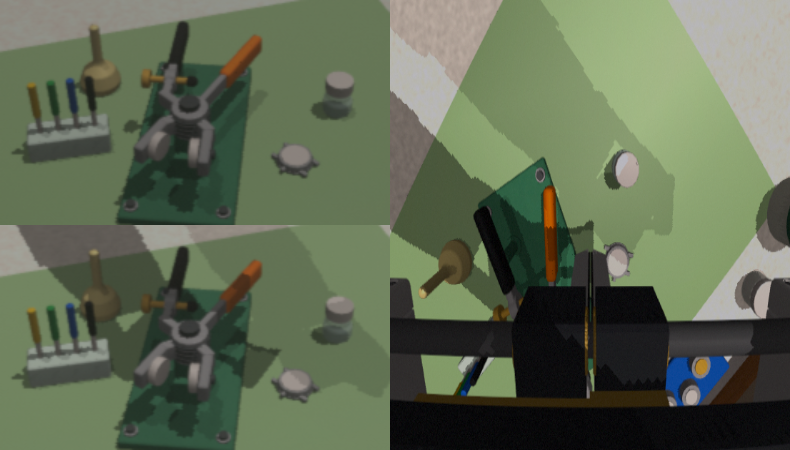

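The before and after views match: the orange lever is fully open with its end at (255,42) against (255,267) in the stacked view. The jar, case, stand and blower have not moved, and the gripper is well clear.

```bash
python3 -c "
from cell import *
print(sign_off())"
```

```text
the job is handed in; nothing more can be done
None
```

The lever was pressed onto the rubber stop at about 0.34 rad, held there at about 14 N for roughly 1.4 s, then eased back to fully open under the fingers; the arm touched neither the black bar nor the bystanders, and the job was handed in at about 12 s.

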